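Hang the nesting detergent scoops on the coin meter's hook

ROBOT

A 6-joint arm with a two-finger parallel gripper is mounted at the origin on the work surface. World frame = base frame: x ahead of the robot, y to its left, z up, the work surface at z = 0. Lengths are in mm, angles in rad, forces in N, time in s.
With the tool pointing down it reaches from about 275 to 875 mm from the base axis. Payload 12.5 kg.
Tool frame: the origin (TCP) lies on the centre line of the jaws, within the pads' length; the fingertips stand 8 mm ahead of it and the grasp point (between the pads) lies 11 mm behind it; z points along the fingers, y is the line along which they close (so a half turn about z gives the same grasp; the last joint's range is limited). The gripper opens to 85 mm and grips with 20 to 120 N. Pads are 22 mm wide; open, the fingers measure 114 mm over their backs; the gripper's body (76 mm by 85 mm) begins 54 mm behind the grasp point. The pads swing forward as they close: fully open they stand 13 mm farther back than shut.
Start: joints at [-1.344, 0.351, 1.652, -0, 1.139, -0.085], TCP at [168.744, -523.46, 239.29] pointing down, gripper open.
Joint ranges: [-2.75, 2.75], [-0.79, 2.1], [0.01, 2.65], [-1.57, 4.71], [0.07, 3.14], [-2.87, 2.87]. Speed limits (rad/s): [2.22, 2.22, 2.79, 3.14, 3.14, 3.14].

INTERFACE

Orientations are given as [roll, pitch, yaw] about the fixed x, y, z axes, in that order (R = Rz(yaw) Ry(pitch) Rx(roll)).
In Python, from plant import ctrl gives the robot as it stands. The module is installed in compiled form; this text tells all that it offers.
- The arm moves only by the tool carry_out, never from a script. Its argument "increments" is a list of rows, each a list of 7 numbers: the closure, from -1 (fully open) to 1 (shut), then the shift along the tool's x, y, z in mm, then the turn, a rotation vector about the tool's x, y, z in rad. A call has 1 to 20 rows; each row shifts and turns the commanded pose from where the row before left it, along the tool's axes as they then stand; what a row does not reach is not made up. A row lasts 1/8 s, in which the tool goes at most 62.5 mm and 10.7 degrees, less where a joint would pass 70% of its speed; a pose out of reach is approached as far as the arm can. A call with a gripper value outside its range is refused whole. The fingers move at their own pace and stop on an object; the grip force is fixed at half the most. Time passes only in rows, so rows that do not move let the fingers close. It gives the time, the measured TCP pose, the force, the opening and the grip force at its end, in the units of the state.
- ctrl.get_state(): the state, without advancing time (a new reading comes with each control period).
- ctrl.capture(name): name is "scene" or "top"; returns the picture (400x640x3 uint8, red, green, blue); there is no depth.
- ctrl.camera_info(name): a dict with "fx", "fy", "cx", "cy" (pixels), "extrinsics" (4x4, takes a point from camera to world coordinates). Camera axes: x right, y up, looking along -z (the intrinsics and any distortion apply to the point x, -y, -z); pixel columns grow to the right and rows downward; lengths in mm; the calibration is good to about 2 mm. A picture is of the moment at which its call begins. camera_info takes no time and is no camera call.
- ctrl.sign_off(): hands the job in; it is judged then, once.
The state is a dict: "t": time; "qpos": joint angles; "dq": joint speeds; "effort": joint torques, N m; "tcp_pos": TCP position; "ee_rot": TCP orientation; "ft_force": force on the tool from outside, world axes, zero at the start; "ft_torque": the same for the moment, N m; "gripper_width": finger opening in mm; "grip_force": force on a finger pad.
Only numpy, scipy, OpenCV 4.12 (cv2) and the standard library are available. Lean on these libraries where they do the work, as an engineer would, in place of code of your own. Each camera call takes 0.05 s, during which the arm holds its last target. There are 200 camera calls.

TASK

Put the three detergent scoops away on the magnetic hook at the side of the coin meter, mouths towards the meter: the small one first, then the medium, then the large, each hung by its eye and slid fully home, so that each cup covers the smaller one and the handles lie flat together. The magnet creeps, so feel for the hook's height, and go gently: never knock or press the hook or the meter hard (25 N at most). Do not knock any scoop over and leave the bottle, carton and brush where they are.

Things in the scene. Friction and masses are not known exactly. Their poses are not given: they have to be found in the camera images.
- small: Small yellow plastic scoop, about 40 g, standing loose, handle up. Box-shaped cup 40 wide (x), 36 high (z), 34 mm deep (y), walls 2.5 mm, open mouth facing its +y. Handle: flat upright tongue 24 wide (x), 6 mm thick (y), its back level with the mouth's rim, 17 mm from the origin towards +y; its top is 115 mm above the origin. Origin: middle of the face it stands on; z up the handle.
- small_eye (a point): Middle of the yellow scoop's eye, an upright slot 10 mm wide (x) and 17 mm tall (z) through the handle, half-way through its 6 mm; axes as the scoop's. It is 14 mm towards +y and 93 mm above the scoop's origin, 22 mm below the handle's square top and 75 mm above the cup's middle. Hung on the prong, it is 5 mm below the prong's centreline.
- medium: Medium green plastic scoop, about 55 g, standing loose, handle up. Box-shaped cup 52 wide (x), 48 high (z), 34 mm deep (y), walls 2.5 mm, open mouth facing its +y. Handle: flat upright tongue 32 wide (x), 6 mm thick (y), its back level with the mouth's rim, 17 mm from the origin towards +y; its top is 121 mm above the origin. Origin: middle of the face it stands on; z up the handle.
- medium_eye (a point): Middle of the green scoop's eye, an upright slot 10 mm wide (x) and 17 mm tall (z) through the handle, half-way through its 6 mm; axes as the scoop's. It is 14 mm towards +y and 99 mm above the scoop's origin, 22 mm below the handle's square top and 75 mm above the cup's middle. Hung on the prong, it is 5 mm below the prong's centreline.
- large: Large blue plastic scoop, about 75 g, standing loose, handle up. Box-shaped cup 64 wide (x), 60 high (z), 34 mm deep (y), walls 2.5 mm, open mouth facing its +y. Handle: flat upright tongue 40 wide (x), 6 mm thick (y), its back level with the mouth's rim, 17 mm from the origin towards +y; its top is 127 mm above the origin. Origin: middle of the face it stands on; z up the handle.
- large_eye (a point): Middle of the blue scoop's eye, an upright slot 10 mm wide (x) and 17 mm tall (z) through the handle, half-way through its 6 mm; axes as the scoop's. It is 14 mm towards +y and 105 mm above the scoop's origin, 22 mm below the handle's square top and 75 mm above the cup's middle. Hung on the prong, it is 5 mm below the prong's centreline.
- meter: Grey coin meter housing bolted down, 200 (x) x 150 (y) x 190 mm (z); origin at the middle of its underside. On its -y face, centred on x = 0, a magnet holds the scoop hook: a dark upright bar 14 mm wide, 17 mm thick, with a steel prong near its top. Hung home, the small handle is flat on the bar, each next handle flat on the last (6 mm out), cups with 3.5 mm room all round.
- bar_face (a point): Point fixed to the meter, in the plane of the bar's front face, where the prong stands when in mid range (172 mm up; meter's axes). The prong, 7 mm round, runs level along -y for 58 mm, then turns up 5 mm over its last 8 mm (end's top 8.5 mm above centreline). Its true height is not measured: anywhere from 12 mm below to 12 mm above this; feel for it. Bar: from 6 above to 118 mm below it.
- detergent: Bystander: white detergent bottle, 72 mm across, 190 mm tall, upright; origin at the middle of its underside.
- carton: Bystander: small white carton with orange panels, 120 x 70 x 55 mm; origin at the middle of its underside.
- brush: Bystander: brush lying flat, about 200 mm long, under 45 mm high.
There are look-alikes about, which are no part of the job. Several things have the shape of the small; the one meant has the colours described above.

How it is judged (in metres and radians):
On the way, in this order (a step that is already met when the one before it is completed fails the run):
1. the small scoop hangs on the hook, let go, its handle home against the bar (y of small_eye in the frame of meter between -0.0975 and -0.0925 m and x of small_eye in the frame of meter between -0.005 and 0.005 m and z of small_eye in the frame of meter between 0.148 and 0.186 m and angle between small's own z axis and vertical below 0.1 rad and contact force between the fingers and small below 0.2 N), for 0.2 s.
2. then the medium scoop hangs in front, let go, its cup over the small one and its handle home on the small one's handle (y of small_eye in the frame of meter between -0.0975 and -0.0925 m and x of small_eye in the frame of meter between -0.005 and 0.005 m and z of small_eye in the frame of meter between 0.148 and 0.186 m and angle between each of small, medium's own z axis and vertical below 0.1 rad and y of medium_eye in the frame of small_eye between -0.0085 and -0.0035 m and x of medium_eye in the frame of small_eye between -0.006 and 0.006 m and z of medium_eye in the frame of small_eye between -0.006 and 0.006 m and contact force between the fingers and medium below 0.2 N), for 0.2 s.
3. then the large scoop hangs in front, let go, its cup over the medium one and its handle home on the medium one's handle (y of small_eye in the frame of meter between -0.0975 and -0.0925 m and x of small_eye in the frame of meter between -0.005 and 0.005 m and z of small_eye in the frame of meter between 0.148 and 0.186 m and angle between each of small, medium, large's own z axis and vertical below 0.1 rad and y of medium_eye in the frame of small_eye between -0.0085 and -0.0035 m and x of medium_eye in the frame of small_eye between -0.006 and 0.006 m and z of medium_eye in the frame of small_eye between -0.006 and 0.006 m and y of large_eye in the frame of medium_eye between -0.0085 and -0.0035 m and x of large_eye in the frame of medium_eye between -0.006 and 0.006 m and z of large_eye in the frame of medium_eye between -0.006 and 0.006 m and contact force between the fingers and large below 0.2 N), for 0.2 s.
At the end, for the whole second after the job is handed in: Let go, all three hang still on the hook, upright within 0.1 rad, each handle within 2.5 mm of flat home: small on the bar (eye within 5 mm of the prong line sideways), medium on small, large on medium (eyes in line within 6 mm) (y of small_eye in the frame of meter between -0.0975 and -0.0925 m and x of small_eye in the frame of meter between -0.005 and 0.005 m and z of small_eye in the frame of meter between 0.148 and 0.186 m and angle between each of small, medium, large's own z axis and vertical below 0.1 rad and y of medium_eye in the frame of small_eye between -0.0085 and -0.0035 m and x of medium_eye in the frame of small_eye between -0.006 and 0.006 m and z of medium_eye in the frame of small_eye between -0.006 and 0.006 m and y of large_eye in the frame of medium_eye between -0.0085 and -0.0035 m and x of large_eye in the frame of medium_eye between -0.006 and 0.006 m and z of large_eye in the frame of medium_eye between -0.006 and 0.006 m and linear speed of each of small, medium, large below 0.02 m/s); the robot touches nothing.
It fails at once if the bottle, carton or brush is pushed more than 20 mm from its place, or the bottle tipped (distance of any of detergent, carton, brush from where it was at the start of the episode above 0.02 m or angle between detergent's own z axis and vertical above 0.3 rad).
It fails at once if a scoop is knocked over or dropped on its side (angle between any of small, medium, large's own z axis and vertical above 0.7 rad).
It fails at once if the coin meter or its hook is knocked or pressed with more than 25 N (by the robot or by a scoop) (contact force between meter and anything else above 25 N).
It also fails if it takes over 72 s, if anything falls off the work surface, if the arm or the gripper's body presses on something with over 40 N, if the wrist force passes 120 N, or if a joint passes its speed limit or range.

## Working session

There is one attempt and no reset: what is moved stays moved. The work goes in short steps, Python scripts to look and compute and a tool call to move; the robot and the scene stay as the last step left them, time stands still between calls to the robot, and variables do not carry over. Pictures are saved under pics/ and viewed, at most 10 in all, crops included, and the job is handed in when it is done.

Besides the shell and the picture viewer there is one more tool, called after "Emit:" as name(argument=value, ...), one argument or row to a line, values as JSON. carry_out: Moves the arm, as the interface text tells. Its arguments: {"type":"object","properties":{"increments":{"type":"array"}},"required":["increments"]}

```bash
mkdir -p pics; python3 - <<'E'
from plant import ctrl
import cv2, numpy as np
np.set_printoptions(precision=4,suppress=True)
for n in ("scene","top"):
    im=ctrl.capture(n); cv2.imwrite(f"pics/{n}0.png",im[:,:,::-1]); i=ctrl.camera_info(n); print(n,{k:(np.array(v) if k=="extrinsics" else v) for k,v in i.items()})
print(ctrl.get_state())
E
```

```text
scene {'fx': 433.4880118281259, 'fy': 433.4880118281259, 'cx': 315.58592389572874, 'cy': 195.20022902857636, 'extrinsics': array([[  -0.3704,   -0.7904,    0.4879, 1020.7179],
       [   0.9289,   -0.3112,    0.201 ,  184.3464],
       [  -0.007 ,    0.5277,    0.8494,  972.5837],
       [   0.    ,    0.    ,    0.    ,    1.    ]])}
top {'fx': 484.92222530995593, 'fy': 484.92222530995593, 'cx': 325.38713027689124, 'cy': 202.80831051624295, 'extrinsics': array([[  -0.0237,    0.9973,   -0.0695,  484.9611],
       [  -0.9995,   -0.0249,   -0.0169,   -9.0595],
       [  -0.0185,    0.069 ,    0.9974, 1124.2072],
       [   0.    ,    0.    ,    0.    ,    1.    ]])}
{'t': 0.1, 'qpos': array([-1.3436,  0.3512,  1.6523, -0.    ,  1.1391, -0.0846]), 'dq': array([ 0.0019, -0.0007, -0.0018, -0.0002, -0.    , -0.    ]), 'effort': array([  0.0007, -50.6832, -29.1875,  -0.0001,   0.0026,  -0.    ]), 'tcp_pos': array([ 168.6762, -523.2061,  238.8145]), 'ee_rot': array([-3.1406, -0.0001,  0.3118]), 'ft_force': array([-1.2702,  1.0181, -0.2843]), 'ft_torque': array([0.0356, 0.0375, 0.0594]), 'grip_force': 0.0, 'gripper_width': 85.45192549473632}
```

View pics/scene0.png

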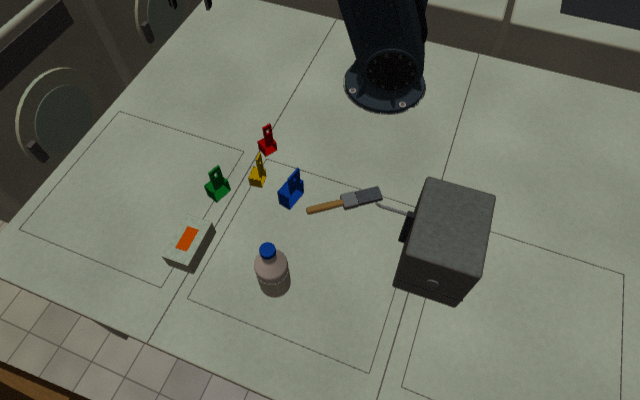

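View pics/top0.png

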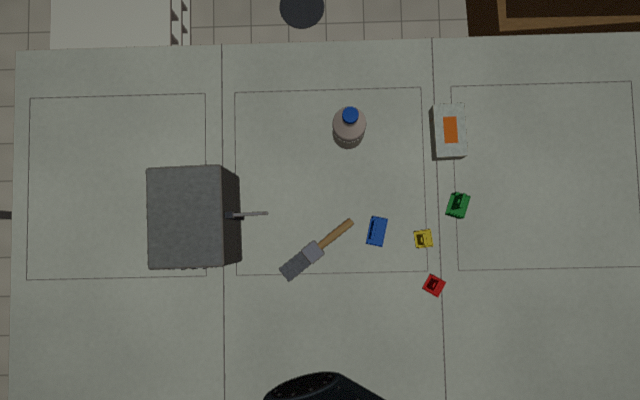

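```bash
cat > fit.py <<'E'
import cv2, numpy as np
from plant import ctrl
from scipy.optimize import minimize
from itertools import product
V=("scene","top")
CI={n:ctrl.camera_info(n) for n in V}
def proj(n,P):
    c=CI[n]; E=np.linalg.inv(np.array(c["extrinsics"]))
    q=np.atleast_2d(P)@E[:3,:3].T+E[:3,3]
    return np.c_[c["fx"]*q[:,0]/-q[:,2]+c["cx"], c["fy"]*-q[:,1]/-q[:,2]+c["cy"]]
def box(x0,x1,y0,y1,z0,z1): return np.array(list(product((x0,x1),(y0,y1),(z0,z1))),float)
def scoop(w,h,hw,top): return [box(-w/2,w/2,-17,17,0,h),box(-hw/2,hw/2,11,17,0,top)]
MOD={"small":scoop(40,36,24,115),"medium":scoop(52,48,32,121),"large":scoop(64,60,40,127),"meter":[box(-100,100,-75,75,0,190)]}
HUE={"small":(18,35),"medium":(45,85),"large":(100,125)}
def place(P,p):
    c,s=np.cos(p[3]),np.sin(p[3]); return P@np.array([[c,s,0],[-s,c,0],[0,0,1]])+p[:3]
def render(n,name,p,S=4):
    m=np.zeros((400*S,640*S),np.uint8)
    for b in MOD[name]:
        uv=(proj(n,place(b,p))+.5)*S-.5
        cv2.fillConvexPoly(m,cv2.convexHull((uv*16).round().astype(np.int32)),255,shift=4)
    return cv2.resize(m,(640,400),interpolation=cv2.INTER_AREA)/255.
def fill(m,near):
    cs,_=cv2.findContours(m.astype(np.uint8),cv2.RETR_EXTERNAL,cv2.CHAIN_APPROX_NONE)
    cs=[c for c in cs if cv2.contourArea(c)>60]
    c=min(cs,key=lambda c:-cv2.pointPolygonTest(c,near,True))
    o=np.zeros(m.shape,np.uint8); cv2.drawContours(o,[c],-1,1,-1); return o.astype(float)
def cmask(im,name,near):
    h=cv2.cvtColor(im,cv2.COLOR_RGB2HSV); lo,hi=HUE[name]
    return fill((h[...,0]>=lo)&(h[...,0]<=hi)&(h[...,1]>110)&(h[...,2]>25),near)
def fit(name,masks,starts,views=V,free=(0,1,2,3)):
    best=None
    for s in starts:
        s=np.array(s,float); f=list(free)
        def cost(d):
            p=s.copy(); p[f]+=d*np.array([1,1,1,.02])[f]
            return sum(np.abs(render(n,name,p)-masks[n]).sum() for n in views)
        sx=np.vstack([np.zeros(len(f)),np.eye(len(f))*8])
        r=minimize(cost,np.zeros(len(f)),method="Nelder-Mead",options=dict(initial_simplex=sx,xatol=.05,fatol=.2,maxiter=250))
        p=s.copy(); p[f]+=r.x*np.array([1,1,1,.02])[f]
        if best is None or r.fun<best[1]: best=(p,r.fun)
    return best
def ray(n,uv):
    c=CI[n]; E=np.array(c["extrinsics"]); d=np.array([(uv[0]-c["cx"])/c["fx"],-(uv[1]-c["cy"])/c["fy"],-1])
    return E[:3,3],E[:3,:3]@d
def tri(a,b):
    (o1,d1),(o2,d2)=ray("scene",a),ray("top",b)
    A=np.c_[d1,-d2]; t=np.linalg.lstsq(A,o2-o1,rcond=None)[0]
    p,q=o1+t[0]*d1,o2+t[1]*d2; return (p+q)/2,np.linalg.norm(p-q)
E
cat > a.py <<'E'
from fit import *
np.set_printoptions(precision=3,suppress=True)
I={n:cv2.imread(f"pics/{n}0.png")[:,:,::-1].copy() for n in V}
near={"small":((257,180),(422,239)),"medium":((217,190),(457,205)),"large":((290,195),(375,231))}
for k,(a,b) in near.items():
    M={"scene":cmask(I["scene"],k,a),"top":cmask(I["top"],k,b)}
    g=tri(a,b)[0]
    for z in ((0,1,3),(0,1,2,3)):
        res=[fit(k,M,[(g[0],g[1],0,y)],free=z) for y in np.arange(-3,3.2,.785)]
        res.sort(key=lambda r:r[1]); print(k,[ (r[0],round(r[1],1)) for r in res[:2]],[m.sum() for m in M.values()])
M={}
for n,q in (("scene",(445,240)),("top",(190,217))):
    h=cv2.cvtColor(I[n],cv2.COLOR_RGB2HSV); 
    m=(h[...,2]<140).astype(np.uint8); m=cv2.morphologyEx(m,cv2.MORPH_OPEN,np.ones((25,25))); M[n]=fill(m,q)
    print(n,cv2.boundingRect(M[n].astype(np.uint8)))
for z in ((0,1,3),(0,1,2,3)):print("meter",fit("meter",M,[(450,230,0,y) for y in (-.2,0,.2)],free=z))
a=cv2.resize(I["scene"][190:250,370:430],None,fx=6.5,fy=6.5,interpolation=cv2.INTER_CUBIC)
b=cv2.resize(I["top"][185:245,220:280],None,fx=6.5,fy=6.5,interpolation=cv2.INTER_CUBIC)
cv2.imwrite("pics/hook.png",np.hstack([a,b])[:,:,::-1])
E
python3 a.py
```

```text
small [(array([ 475.359, -208.965,    0.   ,    0.153]), np.float64(70.4)), (array([ 475.588, -208.914,    0.   ,    0.136]), np.float64(70.8))] [np.float64(370.0), np.float64(301.0)]
small [(array([ 475.445, -208.897,   -0.009,    0.15 ]), np.float64(70.4)), (array([ 475.592, -208.759,    0.695,    0.145]), np.float64(70.6))] [np.float64(370.0), np.float64(301.0)]
medium [(array([ 548.217, -287.9  ,    0.   ,   -0.318]), np.float64(142.9)), (array([ 548.159, -287.844,    0.   ,   -0.319]), np.float64(143.8))] [np.float64(524.0), np.float64(437.0)]
medium [(array([ 548.171, -288.549,   -1.642,   -0.305]), np.float64(140.5)), (array([ 548.297, -288.435,   -1.554,   -0.312]), np.float64(141.0))] [np.float64(524.0), np.float64(437.0)]
large [(array([ 493.352, -102.314,    0.   ,   -0.217]), np.float64(100.5)), (array([ 493.401, -102.402,    0.   ,   -0.22 ]), np.float64(101.7))] [np.float64(633.0), np.float64(467.0)]
large [(array([ 493.507, -102.486,   -0.462,   -0.206]), np.float64(101.6)), (array([ 493.479, -102.665,   -0.715,   -0.229]), np.float64(101.7))] [np.float64(633.0), np.float64(467.0)]
scene (397, 181, 96, 121)
top (0, 0, 640, 400)
meter (array([529.025, 282.041,   0.   ,   0.037]), np.float64(246233.06274509802))
meter (array([659.427, 260.313, 310.913,  -0.392]), np.float64(245420.49411764706))
```

View pics/hook.png

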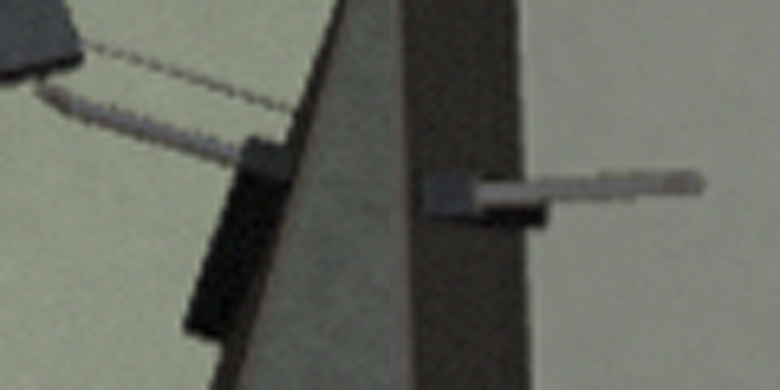

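```bash
cat > b.py <<'E'
from fit import *
np.set_printoptions(precision=3,suppress=True)
I={n:cv2.imread(f"pics/{n}0.png")[:,:,::-1].copy() for n in V}
M={}
for n,q,r in (("scene",(445,240),(392,500,170,310)),("top",(190,217),(130,246,155,280))):
    g=cv2.cvtColor(I[n],cv2.COLOR_RGB2GRAY); print(n,g[q[1],q[0]],g[30 if n=="top" else 100, 300 if n=="top" else 550], g[r[2]:r[3]:12,r[0]:r[1]:12][4])
    k=np.zeros_like(g); k[r[2]:r[3],r[0]:r[1]]=1
    m=((g<115)*k).astype(np.uint8); m=cv2.morphologyEx(m,cv2.MORPH_OPEN,np.ones((21,21))); M[n]=fill(m,q)
    print(cv2.boundingRect(M[n].astype(np.uint8)),M[n].sum())
for z in ((0,1,3),(0,1,2,3)):
  for v in (V,("scene",),("top",)): print("meter",v,fit("meter",M,[(450,250,0,y) for y in (-.1,0,.1)],free=z,views=v))
S=lambda x,y:(x/6.5+370-.42,y/6.5+190-.42); T=lambda x,y:((x-390)/6.5+220-.42,y/6.5+185-.42)
def plane(n,a,b):
    o,d=ray(n,a);_,e=ray(n,b);m=np.cross(d,e);m/=np.linalg.norm(m);return m,m@o
p1,p2=plane("scene",S(85,107),S(230,150)),plane("top",T(485,192.5),T(630,186.5))
d=np.cross(p1[0],p2[0]);d/=np.linalg.norm(d)*np.sign(d[1]);x0=np.linalg.lstsq(np.array([p1[0],p2[0]]),np.array([p1[1],p2[1]]),rcond=None)[0]
print("dir",d,"at y=120,150,180",[x0+d*(y-x0[1])/d[1] for y in (120,150,180)])
print("tip",tri(S(42,88),T(703,183)),"base",tri(S(240,152),T(474,192)))
E
python3 b.py
```

```text
scene 81 137 [143 142  69  75  79  77  79  78  78]
(397, 181, 96, 122) 9225.0
top 82 117 [127 125  82  84  79  81  83  84  41  39]
(146, 165, 96, 105) 9575.0
meter ('scene', 'top') (array([530.136, 282.011,   0.   ,   0.023]), np.float64(773.5294117647059))
meter ('scene',) (array([528.566, 281.96 ,   0.   ,   0.026]), np.float64(542.7607843137255))
meter ('top',) (array([530.201, 281.054,   0.   ,   0.015]), np.float64(209.31764705882355))
meter ('scene', 'top') (array([530.09 , 282.452,  -3.501,   0.024]), np.float64(720.6235294117647))
meter ('scene',) (array([519.81 , 284.633, -17.972,   0.046]), np.float64(405.06666666666666))
meter ('top',) (array([530.696, 284.555, -10.436,   0.018]), np.float64(148.42352941176472))
dir [-0.018  0.999  0.028] at y=120,150,180 [array([534.389, 120.   , 172.141]), array([533.841, 150.   , 172.984]), array([533.294, 180.   , 173.827])]
tip (array([533.978, 122.033, 174.606]), np.float64(2.75234067633658)) base (array([533.318, 190.239, 174.967]), np.float64(0.23814087603394815))
```

Emit:
carry_out(
  increments=[
    [1,0,0,0,0,0,-0.1824],
    [1,0,0,0,0,0,-0.1824],
    [1,0,0,0,0,0,-0.1824],
    [1,0,0,0,0,0,-0.1824],
    [1,0,0,0,0,0,-0.1824],
    [1,0,0,0,0,0,-0.1824],
    [1,0,0,0,0,0,-0.1824],
    [1,51.7,26.8,0,0,0,0],
    [1,51.7,26.8,0,0,0,0],
    [1,51.7,26.8,0,0,0,0],
    [1,51.7,26.8,0,0,0,0],
    [1,51.7,26.8,0,0,0,0],
    [1,51.7,26.8,0,0,0,0],
    [1,51.7,26.8,0,0,0,0],
    [1,51.7,26.8,0,0,0,0],
    [1,51.7,26.8,0,0,0,0],
    [1,51.7,26.8,0,0,0,0],
    [1,51.7,26.8,0,0,0,0],
    [1,51.7,26.8,0,0,0,0],
    [1,51.7,26.8,0,0,0,0],
  ],
)

```text
t: 2.6
tcp_pos: [505.6, 156.7, 239.1]
ee_rot: [-3.141, 0.0, 1.589]
ft_force: [0.6, -0.6, 0.1]
gripper_width: -0.2
grip_force: 0.0
```

Emit:
carry_out(
  increments=[
    [1,0,0,38,0,0,0],
    [1,0,0,38,0,0,0],
    [1,0,2,0,0,0,0],
    [1,0,2,0,0,0,0],
    [1,0,0,0,0,0,0],
  ],
)

```text
t: 3.22
tcp_pos: [510.1, 154.8, 164.9]
ee_rot: [3.139, -0.0, 1.588]
ft_force: [0.2, 0.8, -0.3]
gripper_width: 0.1
grip_force: 0.0
```

Emit:
carry_out(
  increments=[
    [1,0,1.5,0,0,0,0],
    [1,0,1.5,0,0,0,0],
    [1,0,0,0,0,0,0],
  ],
)

```text
t: 3.6
tcp_pos: [512.3, 154.8, 163.5]
ee_rot: [3.141, -0.0, 1.588]
ft_force: [0.2, -0.5, -0.6]
gripper_width: 0.3
grip_force: 0.0
```

Emit:
carry_out(
  increments=[
    [1,0,1,0,0,0,0],
    [1,0,1,0,0,0,0],
    [1,0,0,0,0,0,0],
  ],
)

```text
t: 3.98
tcp_pos: [514.2, 154.9, 163.2]
ee_rot: [-3.142, 0.0, 1.589]
ft_force: [0.3, -0.5, -0.7]
gripper_width: -0.2
grip_force: 0.0
```

Emit:
carry_out(
  increments=[
    [1,0,1,0,0,0,0],
    [1,0,1,0,0,0,0],
    [1,0,0,0,0,0,0],
  ],
)

```text
t: 4.35
tcp_pos: [515.6, 154.9, 163.2]
ee_rot: [-3.14, 0.0, 1.589]
ft_force: [-5.6, -0.4, 3.1]
gripper_width: -0.2
grip_force: 2.5
```

Emit:
carry_out(
  increments=[
    [1,0,-4,0,0,0,0],
    [1,0,0,-35,0,0,0],
    [1,0,21.5,0,0,0,0],
    [1,0,0,5,0,0,0],
    [1,0,0,2,0,0,0],
    [1,0,0,1,0,0,0],
    [1,0,0,0,0,0,0],
  ],
)

```text
t: 5.22
tcp_pos: [533.3, 155.3, 190.1]
ee_rot: [-3.141, 0.0, 1.589]
ft_force: [0.6, 0.1, 0.4]
gripper_width: 0.2
grip_force: 0.0
```

Emit:
carry_out(
  increments=[
    [1,0,0,1,0,0,0],
    [1,0,0,1,0,0,0],
    [1,0,0,0,0,0,0],
  ],
)

```text
t: 5.6
tcp_pos: [533.6, 155.2, 188.2]
ee_rot: [-3.141, 0.0, 1.589]
ft_force: [-0.5, 0.4, -0.2]
gripper_width: 0.1
grip_force: 0.0
```

Emit:
carry_out(
  increments=[
    [1,0,0,1,0,0,0],
    [1,0,0,1,0,0,0],
    [1,0,0,0,0,0,0],
  ],
)

```text
t: 5.98
tcp_pos: [533.6, 155.2, 186.2]
ee_rot: [-3.141, 0.0, 1.589]
ft_force: [-0.0, 0.3, -0.1]
gripper_width: 0.1
grip_force: 0.0
```

Emit:
carry_out(
  increments=[
    [1,0,0,1,0,0,0],
    [1,0,0,0.7,0,0,0],
    [1,0,0,0,0,0,0],
  ],
)

```text
t: 6.35
tcp_pos: [533.6, 155.2, 184.5]
ee_rot: [-3.141, 0.0, 1.589]
ft_force: [0.4, -0.4, -0.2]
gripper_width: -0.1
grip_force: 0.0
```

Emit:
carry_out(
  increments=[
    [1,0,0,1,0,0,0],
    [1,0,0,0.7,0,0,0],
    [1,0,0,0,0,0,0],
  ],
)

```text
t: 6.72
tcp_pos: [533.6, 155.2, 182.8]
ee_rot: [-3.141, 0.0, 1.589]
ft_force: [0.3, 1.1, -0.8]
gripper_width: 0.1
grip_force: 0.0
```

Emit:
carry_out(
  increments=[
    [1,0,0,1,0,0,0],
    [1,0,0,0.7,0,0,0],
    [1,0,0,0,0,0,0],
  ],
)

```text
t: 7.1
tcp_pos: [533.6, 155.2, 181.3]
ee_rot: [3.142, 0.0, 1.589]
ft_force: [1.0, -0.9, 1.4]
gripper_width: 0.0
grip_force: 0.7
```

Emit:
carry_out(
  increments=[
    [1,0,0,0.6,0,0,0],
    [1,0,0,0,0,0,0],
  ],
)

```text
t: 7.35
tcp_pos: [533.7, 155.3, 181.2]
ee_rot: [3.141, -0.0, 1.589]
ft_force: [-2.4, 0.1, 7.2]
gripper_width: 0.1
grip_force: 3.4
```

Emit:
carry_out(
  increments=[
    [1,0,0,-10,0,0,0],
    [1,0,12,0,0,0,0],
    [1,0,12.5,0,0,0,0],
    [1,0,0,27,0,0,0],
    [1,0,-3,0,0,0,0],
    [1,0,-1,0,0,0,0],
    [1,0,0,0,0,0,0],
  ],
)

```text
t: 8.22
tcp_pos: [554.5, 155.7, 164.5]
ee_rot: [3.14, -0.0, 1.589]
ft_force: [0.1, -0.2, 1.1]
gripper_width: 0.2
grip_force: 0.0
```

Emit:
carry_out(
  increments=[
    [1,0,-1,0,0,0,0],
    [1,0,-0.7,0,0,0,0],
    [1,0,0,0,0,0,0],
  ],
)

```text
t: 8.6
tcp_pos: [552.4, 155.6, 163.7]
ee_rot: [3.141, -0.0, 1.589]
ft_force: [-0.6, -0.1, -0.2]
gripper_width: -0.2
grip_force: 0.0
```

Emit:
carry_out(
  increments=[
    [1,0,-1,0,0,0,0],
    [1,0,-0.4,0,0,0,0],
    [1,0,0,0,0,0,0],
  ],
)

```text
t: 8.98
tcp_pos: [551.0, 155.5, 163.6]
ee_rot: [-3.142, 0.0, 1.589]
ft_force: [-0.1, -0.5, 0.3]
gripper_width: 0.1
grip_force: 0.0
```

Emit:
carry_out(
  increments=[
    [1,0,-1,0,0,0,0],
    [1,0,-0.4,0,0,0,0],
    [1,0,0,0,0,0,0],
  ],
)

```text
t: 9.35
tcp_pos: [549.7, 155.5, 163.6]
ee_rot: [3.141, -0.0, 1.589]
ft_force: [0.8, 0.7, -0.1]
gripper_width: 0.1
grip_force: 0.2
```

Emit:
carry_out(
  increments=[
    [1,0,-0.8,0,0,0,0],
    [1,0,0,0,0,0,0],
  ],
)

```text
t: 9.6
tcp_pos: [549.4, 155.5, 163.7]
ee_rot: [3.14, -0.0, 1.589]
ft_force: [5.2, 0.6, -2.5]
gripper_width: -0.1
grip_force: 2.6
```

Emit:
carry_out(
  increments=[
    [1,0,4,0,0,0,0],
    [1,0,0,-46,0,0,0],
    [1,0,0,-30,0,0,0],
    [-0.3,-49.9,-12.3,0,0,0,0],
    [-0.3,-49.9,-12.3,0,0,0,0],
    [-0.3,-49.9,-12.3,0,0,0,0],
    [-0.3,-49.9,-12.3,0,0,0,0],
    [-0.3,-49.9,-12.3,0,0,0,0],
    [-0.3,-49.9,-12.3,0,0,0,0],
    [-0.3,-49.9,-12.3,0,0,0,0],
    [-0.3,0,0,50,0,0,-0.132],
    [-0.3,0,0,50,0,0,0],
    [-0.3,0,0,0,0,0,0],
  ],
)

```text
t: 11.22
tcp_pos: [471.2, -194.4, 137.2]
ee_rot: [-3.136, -0.004, 1.72]
ft_force: [0.2, 0.2, 1.0]
gripper_width: 55.7
grip_force: 0.0
```

```bash
python3 - <<'E'
from fit import *
o=[]
for n,c in (("scene",(257,170)),("top",(422,239))):
    im=ctrl.capture(n); cv2.imwrite(f"pics/{n}1.png",im[:,:,::-1])
    o.append(cv2.resize(im[c[1]-35:c[1]+35,c[0]-35:c[0]+35],(390,390),interpolation=cv2.INTER_CUBIC))
cv2.imwrite("pics/g1.png",np.hstack(o)[:,:,::-1])
s=ctrl.get_state();print(s["tcp_pos"],s["ee_rot"],s["gripper_width"],s["ft_force"])
E
```

```text
[ 473.51004103 -195.34140927  140.86795209] [3.14117432e+00 2.20872601e-04 1.72056713e+00] 55.29734871049593 [ 0.25773515  0.05710393 -0.18766266]
```

View pics/g1.png

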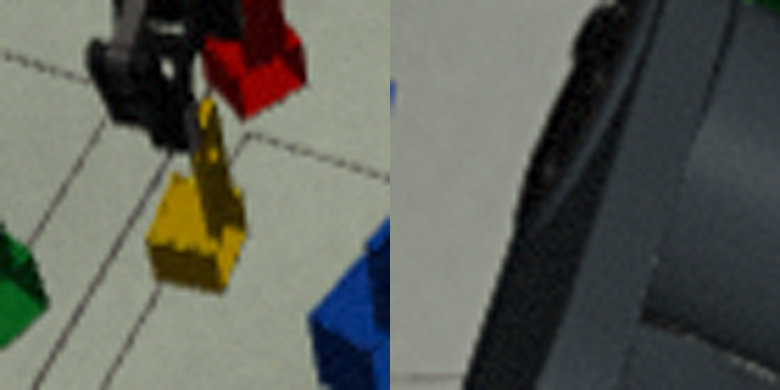

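```bash
python3 - <<'E'
from fit import *
for P in ([473.3,-195.2,115],[501,-191,133],[515,-189,133],[446,-199,133],[432,-201,133],[501,-191,160]):
    print(P,proj("scene",P), (proj("scene",P)-[222,135])*390/70)
E
```

```text
[473.3, -195.2, 115] [[257.44476321 155.45709055]] [[197.47796646 113.97521877]]
[501, -191, 133] [[253.09340454 160.0261071 ]] [[173.23468241 139.43116811]]
[515, -189, 133] [[251.26294275 164.67575545]] [[163.03639532 165.33635177]]
[446, -199, 133] [[259.99282104 142.35128104]] [[211.67428867  40.95713724]]
[432, -201, 133] [[261.70411245 138.00534508]] [[221.20862648  16.74406544]]
[501, -191, 160] [[251.6064512  153.17545709]] [[164.9502281  101.26326092]]
```

Emit:
carry_out(
  increments=[
    [-0.3,0,0,17,0,0,0],
    [-0.3,0,0,17,0,0,0],
    [-0.3,0,0,17,0,0,0],
    [-0.3,0,0,0,0,0,0],
    [0.1,0,0,0,0,0,0],
    [0.3,0,0,0,0,0,0],
    [1,0,0,0,0,0,0],
    [1,0,0,0,0,0,0],
    [1,0,0,0,0,0,0],
    [1,0,0,0,0,0,0],
  ],
)

```text
t: 12.58
tcp_pos: [473.3, -195.4, 89.3]
ee_rot: [3.141, 0.001, 1.721]
ft_force: [-0.3, 1.1, 6.0]
gripper_width: 22.6
grip_force: 59.2
```

Emit:
carry_out(
  increments=[
    [1,0,0,-20,0,0,0],
    [1,0,0,-45,0,0,0],
    [1,0,0,-50,0,0,0],
    [1,0,0,-45,0,0,0.066],
    [1,48.2,10.9,0,0,0,0.066],
    [1,48.2,10.9,0,0,0,0],
    [1,48.2,10.9,0,0,0,0],
    [1,48.2,10.9,0,0,0,0],
    [1,48.2,10.9,0,0,0,0],
    [1,48.2,10.9,0,0,0,0],
    [1,0,0,40,0,0,0],
    [1,0,0,37,0,0,0],
    [1,0,0,0,0,0,0],
    [1,0,0,0,0,0,0],
  ],
)

```text
t: 14.32
tcp_pos: [530.6, 95.6, 173.0]
ee_rot: [3.14, -0.0, 1.588]
ft_force: [0.4, -0.1, -0.9]
gripper_width: 22.6
grip_force: 58.9
```

```bash
python3 - <<'E'
from fit import *
s=ctrl.get_state();print(s["tcp_pos"],s["ee_rot"],s["gripper_width"],s["ft_force"])
o=[]
for n,c in (("scene",(380,215)),("top",(270,214))):
    im=ctrl.capture(n); cv2.imwrite(f"pics/{n}2.png",im[:,:,::-1])
    o.append(cv2.resize(im[c[1]-35:c[1]+35,c[0]-35:c[0]+35],(390,390),interpolation=cv2.INTER_CUBIC))
cv2.imwrite("pics/g2.png",np.hstack(o)[:,:,::-1])
E
```

```text
[530.64092525  95.6162282  173.01094917] [ 3.14004034e+00 -1.03465447e-04  1.58841365e+00] 22.586794007858735 [ 0.41145563 -0.07003289 -0.91377972]
```

View pics/g2.png

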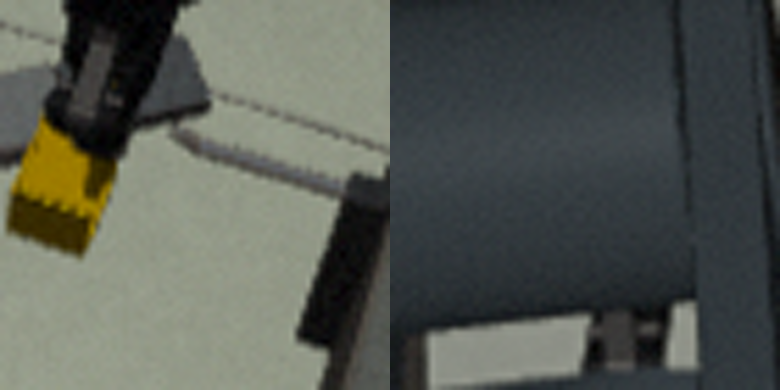

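Emit:
carry_out(
  increments=[
    [1,0,2.9,4.4,0,0,0],
    [1,0,0,0,0,0,0],
    [1,0,0,0,0,0,0],
  ],
)

```text
t: 14.8
tcp_pos: [532.9, 95.7, 167.3]
ee_rot: [3.142, -0.0, 1.589]
ft_force: [0.2, 0.0, -0.3]
gripper_width: 22.5
grip_force: 58.9
```

Emit:
carry_out(
  increments=[
    [1,0,0.6,-1.2,0,0,0],
    [1,10,0,0,0,0,0],
    [1,6,0,0,0,0,0],
    [1,4,0,0,0,0,0],
    [1,3,0,0,0,0,0],
    [1,0,0,0,0,0,0],
  ],
)

```text
t: 15.55
tcp_pos: [533.0, 118.9, 168.4]
ee_rot: [-3.142, -0.0, 1.589]
ft_force: [0.2, -0.1, -1.0]
gripper_width: 23.2
grip_force: 58.9
```

Emit:
carry_out(
  increments=[
    [1,2,0,0,0,0,0],
    [1,2,0,0,0,0,0],
    [1,2,0,0,0,0,0],
    [1,0,0,0,0,0,0],
  ],
)

```text
t: 16.05
tcp_pos: [533.0, 124.9, 168.4]
ee_rot: [3.142, -0.0, 1.589]
ft_force: [-0.2, -0.1, 0.5]
gripper_width: 22.9
grip_force: 58.9
```

Emit:
carry_out(
  increments=[
    [1,2,0,0,0,0,0],
    [1,3,0,0,0,0,0],
    [1,3,0,0,0,0,0],
    [1,3,0,0,0,0,0],
    [1,0,0,0,0,0,0],
  ],
)

```text
t: 16.68
tcp_pos: [532.8, 136.0, 168.4]
ee_rot: [3.142, 0.0, 1.589]
ft_force: [-0.2, -0.1, -1.3]
gripper_width: 22.7
grip_force: 58.9
```

Emit:
carry_out(
  increments=[
    [1,12,0,0,0,0,0],
    [1,12,0,0,0,0,0],
    [1,10,0,0,0,0,0],
    [1,6,0,0,0,0,0],
    [1,0,0,0,0,0,0],
  ],
)

```text
t: 17.3
tcp_pos: [532.0, 176.2, 168.3]
ee_rot: [-3.142, -0.0, 1.589]
ft_force: [-0.8, 0.2, -0.8]
gripper_width: 22.7
grip_force: 58.9
```

Emit:
carry_out(
  increments=[
    [1,3,0,0,0,0,0],
    [1,3,0,0,0,0,0],
    [1,1.5,0,0,0,0,0],
    [1,0,0,0,0,0,0],
  ],
)

```text
t: 17.8
tcp_pos: [531.9, 183.3, 168.4]
ee_rot: [3.142, -0.0, 1.589]
ft_force: [-0.2, 0.0, -0.8]
gripper_width: 22.4
grip_force: 58.9
```

Emit:
carry_out(
  increments=[
    [1,1,0,0,0,0,0],
    [1,1,0,0,0,0,0],
    [1,0,0,0,0,0,0],
  ],
)

```text
t: 18.18
tcp_pos: [531.9, 185.3, 168.4]
ee_rot: [3.142, -0.0, 1.589]
ft_force: [-0.4, 0.6, -1.7]
gripper_width: 22.7
grip_force: 58.9
```

Emit:
carry_out(
  increments=[
    [1,1,0,0,0,0,0],
    [1,1,0,0,0,0,0],
    [1,0,0,0,0,0,0],
  ],
)

```text
t: 18.55
tcp_pos: [531.9, 187.0, 168.4]
ee_rot: [-3.142, 0.001, 1.589]
ft_force: [-0.0, -3.7, -0.0]
gripper_width: 22.8
grip_force: 58.9
```

Emit:
carry_out(
  increments=[
    [1,0,0,3,0,0,0],
    [1,0,0,3,0,0,0],
    [1,0,0,0,0,0,0],
  ],
)

```text
t: 18.92
tcp_pos: [531.9, 187.0, 162.0]
ee_rot: [-3.141, 0.0, 1.589]
ft_force: [2.6, -4.7, -1.3]
gripper_width: 22.9
grip_force: 58.8
```

Emit:
carry_out(
  increments=[
    [1,0,0,1,0,0,0],
    [1,0,0,0,0,0,0],
  ],
)

```text
t: 19.18
tcp_pos: [531.9, 187.0, 161.3]
ee_rot: [3.142, 0.0, 1.589]
ft_force: [1.2, -4.9, 1.5]
gripper_width: 22.4
grip_force: 59.2
```

Emit:
carry_out(
  increments=[
    [1,0,0,0.5,0,0,0],
    [1,0,0,0,0,0,0],
  ],
)

```text
t: 19.42
tcp_pos: [531.9, 187.0, 160.9]
ee_rot: [3.141, 0.0, 1.589]
ft_force: [-1.0, -5.5, 2.6]
gripper_width: 23.1
grip_force: 59.3
```

Emit:
carry_out(
  increments=[
    [0.3,0,0,0,0,0,0],
    [0.15,0,0,0,0,0,0],
    [0.1,0,0,0,0,0,0],
    [0.1,0,0,0,0,0,0],
    [0.1,0,0,-40,0,0,0],
    [0.1,0,0,-50,0,0,0],
    [0.1,-20,0,0,0,0,0],
  ],
)

```text
t: 20.3
tcp_pos: [533.6, 168.0, 254.5]
ee_rot: [3.135, -0.002, 1.59]
ft_force: [0.2, -1.0, -0.8]
gripper_width: 38.5
grip_force: 0.0
```

```bash
python3 - <<'E'
from fit import *
s=ctrl.get_state();print(s["tcp_pos"],s["ee_rot"],s["gripper_width"],s["ft_force"])
im=ctrl.capture("scene"); cv2.imwrite("pics/scene3.png",im[:,:,::-1])
c=(405,225); cv2.imwrite("pics/g3.png",cv2.resize(im[c[1]-45:c[1]+45,c[0]-60:c[0]+60],(720,540),interpolation=cv2.INTER_CUBIC)[:,:,::-1])
E
```

```text
[533.6245115  168.01962772 254.49070301] [ 3.13500255e+00 -1.60698989e-03  1.59012475e+00] 38.454621576825346 [ 0.16825211 -1.00565986 -0.78229805]
```

View pics/g3.png

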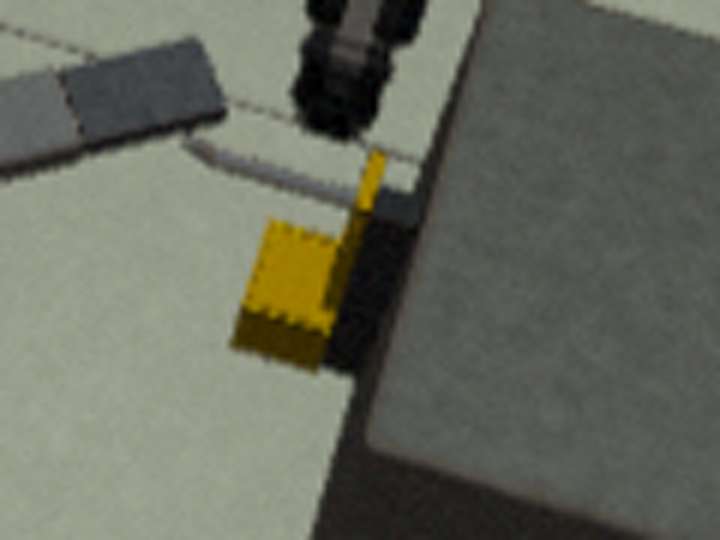

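Emit:
carry_out(
  increments=[
    [-0.41,-55.3,1.5,0,0,0,0],
    [-0.41,-55.3,1.5,0,0,0,0],
    [-0.41,-55.3,1.5,0,0,0,0],
    [-0.41,-55.3,1.5,0,0,0,0],
    [-0.41,-55.3,1.5,0,0,0,0],
    [-0.41,-55.3,1.5,0,0,0,0],
    [-0.41,-55.3,1.5,0,0,0,0],
    [-0.41,-55.3,1.5,0,0,0,0],
    [-0.41,0,0,50,0,0,0.165],
    [-0.41,0,0,50,0,0,0.165],
    [-0.41,0,0,0,0,0,0],
    [-0.41,0,0,0,0,0,0],
  ],
)

```text
t: 21.85
tcp_pos: [552.6, -275.2, 152.3]
ee_rot: [3.14, 0.0, 1.262]
ft_force: [0.8, 0.0, -0.0]
gripper_width: 60.0
grip_force: 0.0
```

Emit:
carry_out(
  increments=[
    [-0.41,0,0,19,0,0,0],
    [-0.41,0,0,19,0,0,0],
    [-0.41,0,0,18,0,0,0],
    [-0.41,0,0,0,0,0,0],
    [-0.1,0,0,0,0,0,0],
    [0.1,0,0,0,0,0,0],
    [1,0,0,0,0,0,0],
    [1,0,0,0,0,0,0],
    [1,0,0,0,0,0,0],
    [1,0,0,0,0,0,0],
  ],
)

```text
t: 23.1
tcp_pos: [552.5, -275.1, 95.7]
ee_rot: [3.14, 0.0, 1.259]
ft_force: [0.5, 0.5, 6.3]
gripper_width: 30.2
grip_force: 59.8
```

```bash
python3 - <<'E'
from fit import *
a=cv2.imread("pics/scene0.png",0).astype(np.float32); b=cv2.imread("pics/scene3.png",0).astype(np.float32)
for r in ((198,216,374,402),(200,216,380,402),(225,243,396,406)):
    y0,y1,x0,x1=r; best=[]
    for dy in np.arange(-2,4,.1):
        m=np.float32([[1,0,0],[0,1,dy]]); w=cv2.warpAffine(a,m,(640,400),flags=cv2.INTER_CUBIC)
        best.append((np.abs(w-b)[y0:y1,x0:x1].mean(),round(dy,2)))
    print(r,sorted(best)[:3])
print(proj("scene",[[533,124,175],[533,124,174]]))
E
```

```text
(198, 216, 374, 402) [(np.float32(16.041254), np.float64(-0.1)), (np.float32(16.194445), np.float64(0.0)), (np.float32(16.304283), np.float64(-0.2))]
(200, 216, 380, 402) [(np.float32(14.4443655), np.float64(-0.1)), (np.float32(14.508523), np.float64(0.0)), (np.float32(14.629272), np.float64(0.1))]
(225, 243, 396, 406) [(np.float32(25.95391), np.float64(-0.2)), (np.float32(25.983944), np.float64(-0.1)), (np.float32(26.187225), np.float64(-0.3))]
[[376.43067663 202.95040426]
 [376.3782957  203.1896804 ]]
```

Emit:
carry_out(
  increments=[
    [1,0,0,-20,0,0,0],
    [1,0,0,-45,0,0,0],
    [1,0,0,-50,0,0,0],
    [1,0,0,-45,0,0,-0.11],
    [1,0,0,0,0,0,-0.11],
    [1,0,0,0,0,0,-0.11],
    [1,0,0,0,0,0,0],
  ],
)

```text
t: 23.98
tcp_pos: [552.0, -274.9, 255.9]
ee_rot: [3.141, 0.0, 1.588]
ft_force: [0.3, 0.5, -0.9]
gripper_width: 30.9
grip_force: 59.4
```

Emit:
carry_out(
  increments=[
    [1,52.9,-1.7,0,0,0,0],
    [1,52.9,-1.7,0,0,0,0],
    [1,52.9,-1.7,0,0,0,0],
    [1,52.9,-1.7,0,0,0,0],
    [1,52.9,-1.7,0,0,0,0],
    [1,52.9,-1.7,0,0,0,0],
    [1,52.9,-1.7,0,0,0,0],
    [1,0,0,45,0,0,0],
    [1,0,0,40,0,0,0],
    [1,0,0,0,0,0,0],
    [1,0,0,0,0,0,0],
    [1,0,0,0,0,0,0],
  ],
)

```text
t: 25.48
tcp_pos: [534.5, 95.1, 171.7]
ee_rot: [3.139, -0.0, 1.588]
ft_force: [0.1, 0.3, -0.7]
gripper_width: 30.8
grip_force: 59.5
```

Emit:
carry_out(
  increments=[
    [1,0,-0.9,2,0,0,0],
    [1,10,0,0,0,0,0],
    [1,8,0,0,0,0,0],
    [1,0,0,0,0,0,0],
    [1,0,0,0,0,0,0],
  ],
)

```text
t: 26.1
tcp_pos: [532.3, 113.2, 167.8]
ee_rot: [-3.141, 0.0, 1.589]
ft_force: [-0.2, 0.7, -0.9]
gripper_width: 30.6
grip_force: 59.5
```

Emit:
carry_out(
  increments=[
    [1,0,0.8,-1.2,0,0,0],
    [1,3,0,0,0,0,0],
    [1,3,0,0,0,0,0],
    [1,2,0,0,0,0,0],
    [1,2,0,0,0,0,0],
    [1,0,0,0,0,0,0],
  ],
)

```text
t: 26.85
tcp_pos: [533.0, 123.3, 169.1]
ee_rot: [-3.142, -0.0, 1.589]
ft_force: [0.7, -0.5, -0.4]
gripper_width: 31.1
grip_force: 59.5
```

Emit:
carry_out(
  increments=[
    [1,2,0,0,0,0,0],
    [1,3,0,0,0,0,0],
    [1,3,0,0,0,0,0],
    [1,3,0,0,0,0,0],
    [1,4,0,0,0,0,0],
    [1,0,0,0,0,0,0],
  ],
)

```text
t: 27.6
tcp_pos: [532.7, 138.4, 169.1]
ee_rot: [3.142, -0.0, 1.589]
ft_force: [-0.0, 0.7, 0.1]
gripper_width: 30.6
grip_force: 59.5
```

Emit:
carry_out(
  increments=[
    [1,0,0,4,0,0,0],
    [1,0,0,3,0,0,0],
    [1,0,0,0,0,0,0],
  ],
)

```text
t: 27.98
tcp_pos: [532.6, 138.0, 161.7]
ee_rot: [-3.141, 0.0, 1.588]
ft_force: [-0.6, -0.7, -0.1]
gripper_width: 31.1
grip_force: 59.5
```

Emit:
carry_out(
  increments=[
    [1,0,0,0.6,0,0,0],
    [1,0,0,0,0,0,0],
  ],
)

```text
t: 28.22
tcp_pos: [532.7, 138.1, 161.5]
ee_rot: [3.142, 0.0, 1.589]
ft_force: [0.0, 0.8, -1.5]
gripper_width: 30.8
grip_force: 59.5
```

Emit:
carry_out(
  increments=[
    [1,0,0,0.6,0,0,0],
    [1,0,0,0,0,0,0],
  ],
)

```text
t: 28.48
tcp_pos: [532.8, 138.1, 161.2]
ee_rot: [3.141, -0.0, 1.589]
ft_force: [-1.1, 0.1, 3.2]
gripper_width: 31.0
grip_force: 60.0
```

Emit:
carry_out(
  increments=[
    [1,0,0,-1.5,0,0,0],
    [1,5,0,0,0,0,0],
    [1,5,0,0,0,0,0],
    [1,3,0,0,0,0,0],
    [1,2,0,0,0,0,0],
    [1,2,0,0,0,0,0],
    [1,2,0,0,0,0,0],
    [1,0,0,0,0,0,0],
  ],
)

```text
t: 29.48
tcp_pos: [532.4, 157.2, 162.4]
ee_rot: [3.142, 0.0, 1.589]
ft_force: [-0.6, -0.3, -0.7]
gripper_width: 31.0
grip_force: 59.8
```

Rim past the small cup's face with no resistance; continue.

Emit:
carry_out(
  increments=[
    [1,3,0,0,0,0,0],
    [1,3,0,0,0,0,0],
    [1,3,0,0,0,0,0],
    [1,3,0,0,0,0,0],
    [1,3,0,0,0,0,0],
    [1,3,0,0,0,0,0],
    [1,0,0,0,0,0,0],
  ],
)

```text
t: 30.35
tcp_pos: [532.1, 175.3, 162.4]
ee_rot: [3.142, -0.0, 1.589]
ft_force: [0.6, 0.3, -1.2]
gripper_width: 30.8
grip_force: 59.8
```

Emit:
carry_out(
  increments=[
    [1,1.5,0,0,0,0,0],
    [1,1.5,0,0,0,0,0],
    [1,1,0,0,0,0,0],
    [1,0,0,0,0,0,0],
  ],
)

```text
t: 30.85
tcp_pos: [532.0, 179.2, 162.4]
ee_rot: [-3.142, -0.0, 1.589]
ft_force: [-0.5, -0.2, -0.8]
gripper_width: 30.6
grip_force: 59.8
```

Emit:
carry_out(
  increments=[
    [1,1,0,0,0,0,0],
    [1,1,0,0,0,0,0],
    [1,0,0,0,0,0,0],
  ],
)

```text
t: 31.22
tcp_pos: [531.9, 180.9, 162.4]
ee_rot: [-3.141, 0.001, 1.589]
ft_force: [-0.1, -3.3, 0.2]
gripper_width: 31.0
grip_force: 59.7
```

Emit:
carry_out(
  increments=[
    [1,0.3,0,0.7,0,0,0],
    [1,0,0,0.7,0,0,0],
    [1,0,0,0,0,0,0],
  ],
)

```text
t: 31.6
tcp_pos: [532.2, 180.9, 161.3]
ee_rot: [3.141, 0.001, 1.589]
ft_force: [0.4, -6.4, 3.5]
gripper_width: 30.8
grip_force: 60.1
```

Emit:
carry_out(
  increments=[
    [0.15,0,0,0,0,0,0],
    [0,0,0,0,0,0,0],
    [-0.06,0,0,0,0,0,0],
    [-0.06,0,0,0,0,0,0],
    [-0.06,0,0,-40,0,0,0],
    [-0.06,0,0,-50,0,0,0],
    [-0.06,-20,0,0,0,0,0],
  ],
)

```text
t: 32.48
tcp_pos: [533.8, 162.2, 254.6]
ee_rot: [3.135, -0.001, 1.59]
ft_force: [0.5, 0.2, -0.1]
gripper_width: 45.4
grip_force: 0.0
```

```bash
python3 - <<'E'
from fit import *
im=ctrl.capture("scene"); cv2.imwrite("pics/scene4.png",im[:,:,::-1])
cv2.imwrite("pics/g4.png",cv2.resize(im[130:280,240:465],(800,533),interpolation=cv2.INTER_CUBIC)[:,:,::-1])
s=ctrl.get_state();print(s["t"],s["tcp_pos"])
E
```

```text
32.525 [532.84196202 159.53387103 252.23253893]
```

View pics/g4.png

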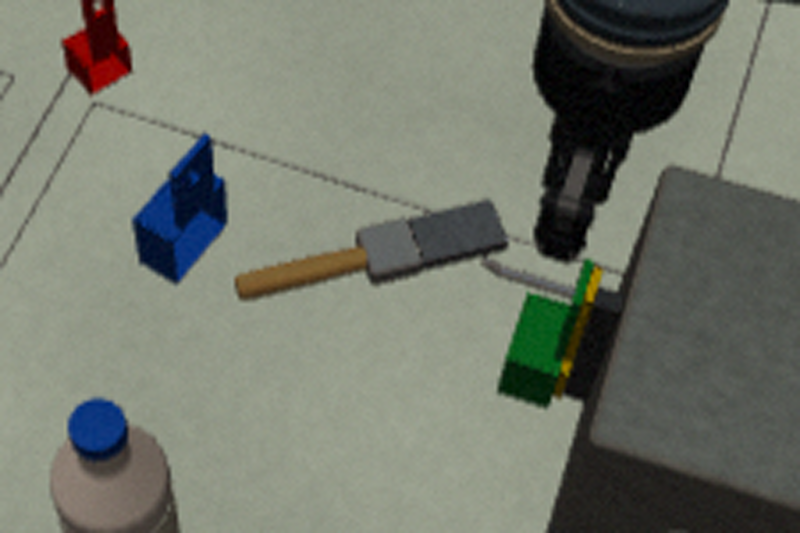

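Emit:
carry_out(
  increments=[
    [-0.55,-49.6,-8.1,0,0,0,0],
    [-0.55,-49.6,-8.1,0,0,0,0],
    [-0.55,-49.6,-8.1,0,0,0,0],
    [-0.55,-49.6,-8.1,0,0,0,0],
    [-0.55,-49.6,-8.1,0,0,0,0],
    [-0.55,0,0,45,0,0,0.1175],
    [-0.55,0,0,45,0,0,0.1175],
    [-0.55,0,0,0,0,0,0],
    [-0.55,0,0,0,0,0,0],
  ],
)

```text
t: 33.65
tcp_pos: [496.7, -87.3, 162.0]
ee_rot: [3.141, -0.0, 1.356]
ft_force: [-0.3, -0.8, -0.6]
gripper_width: 66.1
grip_force: 0.0
```

Emit:
carry_out(
  increments=[
    [-0.55,-1.2,0,20,0,0,0],
    [-0.55,0,0,20,0,0,0],
    [-0.55,0,0,20,0,0,0],
    [-0.55,0,0,0,0,0,0],
    [-0.3,0,0,0,0,0,0],
    [-0.1,0,0,0,0,0,0],
    [1,0,0,0,0,0,0],
    [1,0,0,0,0,0,0],
    [1,0,0,0,0,0,0],
    [1,0,0,0,0,0,0],
  ],
)

```text
t: 34.9
tcp_pos: [496.6, -88.6, 102.1]
ee_rot: [3.14, 0.0, 1.354]
ft_force: [-2.2, 0.1, 8.0]
gripper_width: 38.9
grip_force: 59.8
```

Emit:
carry_out(
  increments=[
    [1,0,0,-20,0,0,0],
    [1,0,0,-45,0,0,0],
    [1,0,0,-45,0,0,-0.1175],
    [1,0,0,0,0,0,-0.1175],
    [1,0,0,0,0,0,0],
    [1,45.7,10.1,0,0,0,0],
    [1,45.7,10.1,0,0,0,0],
    [1,45.7,10.1,0,0,0,0],
    [1,45.7,10.1,0,0,0,0],
    [1,0,0,30,0,0,0],
    [1,0,0,12,0,0,0],
    [1,0,0,0,0,0,0],
    [1,0,0,0,0,0,0],
    [1,0,0,0,0,0,0],
  ],
)

```text
t: 36.65
tcp_pos: [533.5, 94.8, 169.8]
ee_rot: [3.14, -0.0, 1.588]
ft_force: [0.7, -0.0, -0.5]
gripper_width: 38.9
grip_force: 60.5
```

Emit:
carry_out(
  increments=[
    [1,10,0,0,0,0,0],
    [1,8,0,0,0,0,0],
    [1,0,0,0,0,0,0],
    [1,0,0,0,0,0,0],
  ],
)

```text
t: 37.15
tcp_pos: [532.7, 113.2, 168.9]
ee_rot: [-3.141, 0.0, 1.589]
ft_force: [0.1, 0.2, -0.8]
gripper_width: 38.6
grip_force: 60.5
```

Emit:
carry_out(
  increments=[
    [1,0,0.5,-0.3,0,0,0],
    [1,3,0,0,0,0,0],
    [1,3,0,0,0,0,0],
    [1,2,0,0,0,0,0],
    [1,2,0,0,0,0,0],
    [1,0,0,0,0,0,0],
  ],
)

```text
t: 37.9
tcp_pos: [533.1, 123.2, 169.3]
ee_rot: [3.142, -0.0, 1.589]
ft_force: [0.0, -0.7, -0.2]
gripper_width: 39.1
grip_force: 60.5
```

Emit:
carry_out(
  increments=[
    [1,2,0,0,0,0,0],
    [1,3,0,0,0,0,0],
    [1,3,0,0,0,0,0],
    [1,3,0,0,0,0,0],
    [1,3.5,0,0,0,0,0],
    [1,0,0,0,0,0,0],
  ],
)

```text
t: 38.65
tcp_pos: [532.9, 137.9, 169.3]
ee_rot: [3.142, -0.0, 1.589]
ft_force: [0.9, 0.4, -0.4]
gripper_width: 38.9
grip_force: 60.5
```

Emit:
carry_out(
  increments=[
    [1,0,0,4,0,0,0],
    [1,0,0,3,0,0,0],
    [1,0,0,0,0,0,0],
  ],
)

```text
t: 39.02
tcp_pos: [532.8, 137.5, 162.0]
ee_rot: [-3.141, 0.0, 1.588]
ft_force: [0.2, -0.2, -1.3]
gripper_width: 38.7
grip_force: 60.7
```

Emit:
carry_out(
  increments=[
    [1,0,0,0.7,0,0,0],
    [1,0,0,0,0,0,0],
  ],
)

```text
t: 39.28
tcp_pos: [532.9, 137.5, 161.8]
ee_rot: [3.141, 0.0, 1.589]
ft_force: [0.1, -0.8, 1.7]
gripper_width: 38.5
grip_force: 60.8
```

Emit:
carry_out(
  increments=[
    [1,0,0,-1.4,0,0,0],
    [1,4,0,0,0,0,0],
    [1,4,0,0,0,0,0],
    [1,3,0,0,0,0,0],
    [1,2,0,0,0,0,0],
    [1,2,0,0,0,0,0],
    [1,0,0,0,0,0,0],
  ],
)

```text
t: 40.15
tcp_pos: [532.6, 152.7, 163.0]
ee_rot: [-3.142, -0.0, 1.589]
ft_force: [0.2, 0.9, -1.3]
gripper_width: 39.1
grip_force: 60.7
```

Emit:
carry_out(
  increments=[
    [1,3,0,0,0,0,0],
    [1,3,0,0,0,0,0],
    [1,3,0,0,0,0,0],
    [1,3,0,0,0,0,0],
    [1,3,0,0,0,0,0],
    [1,2,0,0,0,0,0],
    [1,0,0,0,0,0,0],
  ],
)

```text
t: 41.02
tcp_pos: [532.3, 169.7, 163.0]
ee_rot: [-3.142, -0.0, 1.589]
ft_force: [0.2, -0.5, 0.4]
gripper_width: 38.9
grip_force: 60.7
```

Emit:
carry_out(
  increments=[
    [1,1.5,0,0,0,0,0],
    [1,1.5,0,0,0,0,0],
    [1,1,0,0,0,0,0],
    [1,0,0,0,0,0,0],
  ],
)

```text
t: 41.52
tcp_pos: [532.2, 173.6, 163.0]
ee_rot: [3.142, -0.0, 1.589]
ft_force: [-0.0, -0.6, -0.9]
gripper_width: 38.7
grip_force: 60.7
```

Emit:
carry_out(
  increments=[
    [1,1,0,0,0,0,0],
    [1,0.8,0,0,0,0,0],
    [1,0,0,0,0,0,0],
  ],
)

```text
t: 41.9
tcp_pos: [532.2, 175.4, 163.0]
ee_rot: [-3.142, 0.0, 1.589]
ft_force: [-0.1, -0.5, -0.7]
gripper_width: 39.0
grip_force: 60.7
```

Emit:
carry_out(
  increments=[
    [1,0.8,0,0,0,0,0],
    [1,0,0,0,0,0,0],
  ],
)

```text
t: 42.15
tcp_pos: [532.2, 175.9, 163.0]
ee_rot: [-3.142, 0.001, 1.589]
ft_force: [0.0, -3.4, -0.2]
gripper_width: 38.4
grip_force: 60.6
```

Contact home. Press lightly, lower onto the prong.

Emit:
carry_out(
  increments=[
    [1,0.3,0,0.8,0,0,0],
    [1,0,0,0.8,0,0,0],
    [1,0,0,0,0,0,0],
  ],
)

```text
t: 42.52
tcp_pos: [532.4, 175.9, 161.8]
ee_rot: [3.141, 0.001, 1.589]
ft_force: [0.2, -7.0, 4.0]
gripper_width: 38.6
grip_force: 61.0
```

Emit:
carry_out(
  increments=[
    [0,0,0,0,0,0,0],
    [-0.15,0,0,0,0,0,0],
    [-0.25,0,0,0,0,0,0],
    [-0.25,0,0,0,0,0,0],
    [-0.25,0,0,-40,0,0,0],
    [-0.25,0,0,-50,0,0,0],
    [-0.25,-50,0,0,0,0,0],
    [-0.25,-50,0,0,0,0,0],
    [-0.25,0,0,0,0,0,0],
    [-0.25,0,0,0,0,0,0],
  ],
)

```text
t: 43.78
tcp_pos: [534.0, 76.8, 251.4]
ee_rot: [3.141, -0.0, 1.588]
ft_force: [0.1, -0.1, -0.6]
gripper_width: 53.6
grip_force: 0.0
```

```bash
python3 - <<'E'
from fit import *
o=[]
for n,c in (("scene",(400,220)),("top",(245,214))):
    im=ctrl.capture(n)
    o.append(cv2.resize(im[c[1]-35:c[1]+35,c[0]-35:c[0]+35],(390,390),interpolation=cv2.INTER_CUBIC))
cv2.imwrite("pics/g5.png",np.hstack(o)[:,:,::-1])
E
```

```text
(no output)
```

View pics/g5.png

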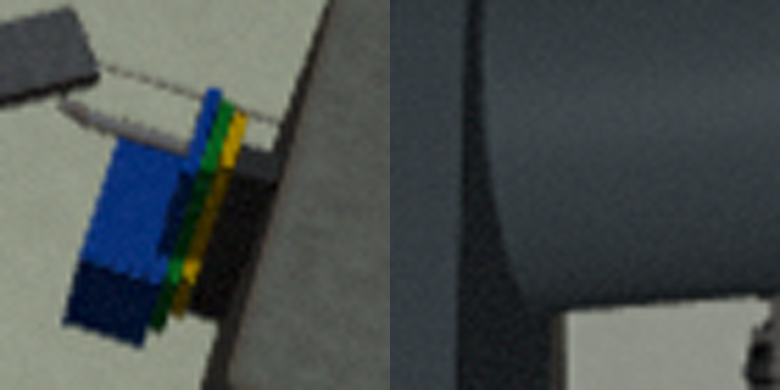

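The blue, green and yellow handles lie flat together on the bar (left panel, x about 205–240 px, y about 90–140 px), and the gripper is clear. I'm handing the job in.

```bash
python3 -c "
from plant import ctrl
print(ctrl.sign_off())"
```

```text
the job is handed in; nothing more can be done
None
```

All three scoops hang nested on the hook (small, then medium, then large), with handles flat together in the last picture; I let go and handed the job in at about 44 s, and no verdict came back.

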